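# Stack the cartons and dab the inspection mark

## Robot

A 6-joint arm with a two-finger parallel gripper is mounted at the origin on the work surface. World frame = base frame: x ahead of the robot, y to its left, z up, the work surface at z = 0. Lengths are in mm, angles in rad, forces in N, time in s.
With the tool pointing down it reaches from about 350 to 975 mm from the base axis. Payload 7.1 kg.
Tool frame: the origin (TCP) lies on the front face of the gripper's body, between the roots of the fingers; the fingertips stand 80 mm ahead of it and the grasp point (between the pads) lies 61 mm ahead of it (env.tips_ahead is the distance from the TCP to the fingertips, in mm); z points along the fingers, y is the line along which they close (so a half turn about z gives the same grasp; the last joint's range is limited). The gripper opens to 88 mm and grips with 3 to 60 N. Pads are 20 mm wide; open, the fingers measure 115 mm over their backs; the gripper's body (75 mm by 178 mm) begins 61 mm behind the grasp point.
Start: joints at [-1.258, 0.423, 1.63, -0, 1.089, -0.019], TCP at [203.608, -590.888, 302.675] pointing down, gripper open.
Joint ranges: [-3, 3], [-0.9, 2.11], [0.09, 2.58], [-1.31, 4.45], [0.11, 2.69], [-2.54, 2.54]. Speed limits (rad/s): [2.39, 2.39, 3.01, 3.14, 3.14, 3.14].

## Interface

Orientations are given as a unit quaternion [x, y, z, w].
In Python, from station import env, set_gripper, viewer, workorder gives the robot as it stands. Calls block until the motion is done:
- env.reach(position, orientation): joint-space move of the TCP to a pose.
- env.move_l(position, rot=None, rate=150, f_stop=None): straight line of the TCP; rot=None keeps the orientation; rate is the mean speed in mm/s. With f_stop (N) it stops when the force on the tool has changed by that much, and returns True; else False.
- env.move_joints(angles): joint-space move.
- set_gripper(opening): finger opening in mm; the grip force is fixed at half the most; returns when the fingers have stopped.
- env.hold(seconds).
- env.ik(position, orientation): joint angles nearest the present ones, or None.
- env.read_state(): the state.
- viewer.camera(name): name is "side" or "top"; returns the picture (400x640x3 uint8, blue, green, red); there is no depth.
- viewer.camera_params(name): a dict with "fx", "fy", "cx", "cy" (pixels), "dist" ([k1, k2, p1, p2, k3] as OpenCV has them; the pictures are not rectified), "pose" (4x4, takes a point from camera to world coordinates). Camera axes: x right, y up, looking along -z (the intrinsics and any distortion apply to the point x, -y, -z); pixel columns grow to the right and rows downward; lengths in mm; the calibration is good to about 2 mm. A picture is of the moment at which its call begins. camera_params takes no time and is no camera call.
A pose or a line that the arm cannot do raises env.IKError and nothing moves.
- workorder.sign_off(): hands the job in; it is judged then, once.
The state is a dict: "time_s": time; "qpos": joint angles; "dq": joint speeds; "tau": joint torques, N m; "tool_pos": TCP position; "orientation": TCP orientation; "force": force on the tool from outside, world axes, zero at the start; "wrist_torque": the same for the moment, N m; "width": finger opening in mm; "grip_force": force on a finger pad.
Only numpy, scipy, OpenCV 4.12 (cv2) and the standard library are available. Lean on these libraries where they do the work, as an engineer would, in place of code of your own. Each camera call takes 0.05 s, during which the arm holds its last target. There are 200 camera calls.

## Task

Build the column on the big carton: set the medium carton on it, then the small carton on that, each centred and square with its long side along the long side of the one below, put down rather than dropped. Then take the wooden-handled dauber, ink it by dipping it into the steel pot until its felt foot touches the pad at the bottom, dab the middle of the top carton with it to mark the column as checked, and stand the dauber upright back in its dish. Leave the big carton where it stands and the other things on the bench alone.

Things in the scene. Friction and masses are not known exactly. Their poses are not given: they have to be found in the camera images.
- base_carton: Big closed taped cardboard carton, 130 (x) x 90 (y) x 60 (z) mm, about 0.9 kg, standing on the bench: the foot of the column. Origin: centre of its underside; z up.
- mid_carton: Medium closed cardboard carton, 110 (x) x 66 (y) x 45 (z) mm, about 0.35 kg, lying flat on the bench. Origin: centre of its underside; x along its long side, z up.
- small_carton: Small closed cardboard carton, 84 (x) x 54 (y) x 40 (z) mm, about 0.2 kg, lying flat on the bench. Origin: centre of its underside; x along its long side, z up.
- dauber: Marking dauber, 110 mm tall, about 80 g, standing upright in the dish: a round felt foot 28 mm across, a brass collar 30 mm across from 14 to 30 mm up, and above it a round wooden handle, straight and 20 mm across from 45 to 104 mm up. Origin: centre of the felt's underside (the tip that inks and dabs); z up along the handle.
- pot: Small open round steel ink pot fixed to the bench, 76 mm across and 42 mm high, mouth 70 mm across, walls 3 mm; a grey felt ink pad lies at the bottom, its top 12 mm above the pot's underside. Origin: centre of the underside; z up.
- dish: Shallow round dark steel dish fixed to the bench, 96 mm across and 12 mm high, walls 3 mm; its flat inner floor (about 84 mm across) lies 4 mm above its underside. The dauber's stand. Origin: centre of the underside; z up.
- round_tin: Closed round steel tin, 68 mm across, 58 mm high, standing near the cartons; leave alone. Origin: centre of its underside.
- tape_roll: Roll of clear tape (ring), 96 mm across, 45 mm high, lying flat; leave alone. Origin: centre of its underside.
- wrench: Steel wrench, 140 mm long, lying on the bench; leave alone. Origin: at its middle, x along it.

How it is judged:
By the outcome, as a careful person would: the job done as asked, in the order asked, and still so for the second after the job is handed in, with the robot touching nothing.
It also fails if it takes over 72 s, if anything falls off the work surface, if the arm or the gripper's body presses on something with over 40 N, if the wrist force passes 120 N, or if a joint passes its speed limit or range.

## Working session

There is one attempt and no reset: what is moved stays moved. The work goes in short steps, each a Python script; the robot and the scene stay as the last script left them, time stands still between calls to the robot, and variables do not carry over. Pictures are saved under pics/ and viewed, at most 10 in all, crops included, and the job is handed in when it is done.

```bash
ls; mkdir -p pics; python3 - <<'E'
from station import env, viewer
import cv2
for n in("top","side"):
    cv2.imwrite(f"pics/{n}0.png",viewer.camera(n)); p=viewer.camera_params(n); print(n,{k:(v.round(3).tolist() if hasattr(v,'round') and hasattr(v,'tolist') else v) for k,v in p.items()})
s=env.read_state();print(s["time_s"],s["orientation"],s["width"],env.tips_ahead)
E
```

```text
pics
top {'fx': 399.62176978292285, 'fy': 399.62176978292285, 'cx': 316.4981301389497, 'cy': 195.23636981728677, 'dist': [0.009, 0.0, 0.0, 0.0, 0.0], 'pose': [[0.011, 0.994, -0.113, 418.036], [-1.0, 0.013, 0.016, -2.894], [0.017, 0.113, 0.993, 1043.301], [0.0, 0.0, 0.0, 1.0]]}
side {'fx': 472.91532191216635, 'fy': 472.91532191216635, 'cx': 321.0199615237165, 'cy': 203.90876251811656, 'dist': [0.029, 0.0, 0.0, 0.0, 0.0], 'pose': [[-0.843, 0.397, -0.363, 95.51], [-0.538, -0.605, 0.586, 731.827], [0.013, 0.69, 0.724, 962.041], [0.0, 0.0, 0.0, 1.0]]}
0.1 [ 9.86267141e-01  1.65156464e-01 -1.18763004e-04 -6.74109445e-04] 87.78524206646108 80.0
```

View pics/top0.png

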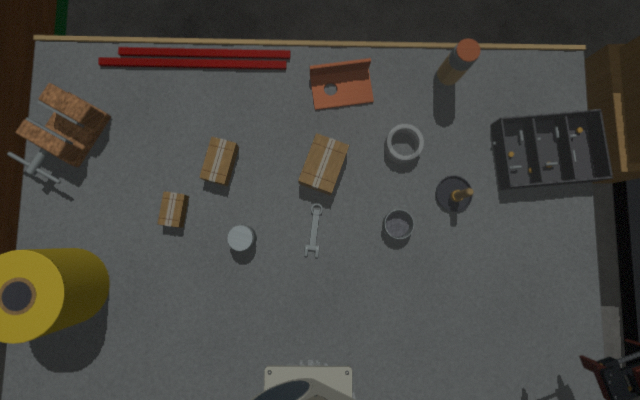

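View pics/side0.png

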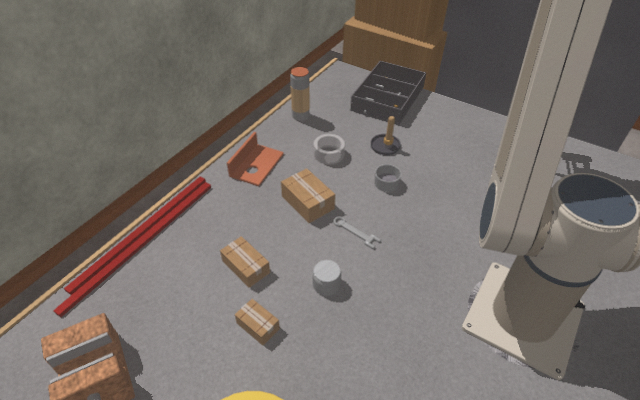

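The top view shows the medium carton at (219,161), the small one at (172,210), the big one at (324,164), the dish with the dauber at (455,193), the pot at (398,224), the tin at (240,238), the tape at (405,143) and the wrench at (314,230). The side view agrees with this. Next I'll segment the cartons.

```bash
cat > h.py <<'E'
import numpy as np, cv2
from station import env, set_gripper, viewer, workorder
from scipy.spatial.transform import Rotation as R
P={n:viewer.camera_params(n) for n in("top","side")}
def rays(n,px):
    p=P[n];K=np.array([[p["fx"],0,p["cx"]],[0,p["fy"],p["cy"]],[0,0,1]])
    u=cv2.undistortPoints(np.float64(px).reshape(-1,1,2),K,np.array(p["dist"],float)).reshape(-1,2)
    T=np.array(p["pose"]); d=np.c_[u[:,0],-u[:,1],-np.ones(len(u))]@T[:3,:3].T
    return T[:3,3],d
def onplane(n,px,z):
    o,d=rays(n,px); return (o+d*((z-o[2])/d[:,2])[:,None])[:,:2]
def proj(n,X):
    p=P[n];K=np.array([[p["fx"],0,p["cx"]],[0,p["fy"],p["cy"]],[0,0,1]])
    T=np.array(p["pose"]); c=(np.float64(X).reshape(-1,3)-T[:3,3])@T[:3,:3]; c[:,1:]*=-1
    return cv2.projectPoints(c,np.zeros(3),np.zeros(3),K,np.array(p["dist"],float))[0].reshape(-1,2)
def cartons(im,smin=60):
    hsv=cv2.cvtColor(im,cv2.COLOR_BGR2HSV)
    return hsv, cv2.inRange(hsv,(5,smin,50),(25,255,255))
def down(yaw):  # fingers close along (cos(yaw+90)..): tool x along yaw
    return (R.from_euler('z',yaw)*R.from_euler('x',np.pi)).as_quat()
E
python3 - <<'E'
from h import *
t=cv2.imread("pics/top0.png");s=cv2.imread("pics/side0.png")
a=cv2.resize(t[125:255,150:350],None,fx=4,fy=4,interpolation=cv2.INTER_CUBIC)
cv2.imwrite("pics/c1.png",np.clip(a*1.6,0,255).astype(np.uint8))
hsv,m=cartons(t)
n,l,st,c=cv2.connectedComponentsWithStats(m)
for i in range(1,n):
    if st[i,4]>150:
        r=cv2.minAreaRect(np.argwhere(l==i)[:,::-1].astype(np.float32)); print(st[i],c[i].round(1),r)
for p in [(213,163),(219,161),(226,160),(172,210),(165,210),(183,210),(324,164),(335,185),(345,165)]: print(p,hsv[p[1],p[0]])
E
```

```text
[  33   34  554   28 3698] [320.5  43.1] ((309.43316650390625, 47.98261642456055), (553.108642578125, 23.056360244750977), 0.5482682585716248)
[ 604   44   36  130 1561] [619.7 110.2] ((620.4912719726562, 108.06468200683594), (130.2568817138672, 23.119041442871094), 82.7554931640625)
[437  57  29  28 388] [448.3  73.3] ((448.9308166503906, 72.9461441040039), (22.978918075561523, 22.803508758544922), 37.87498474121094)
[ 310   58   64   52 2593] [341.4  83.4] ((341.8219299316406, 83.61975860595703), (45.205875396728516, 62.45001220703125), 82.64761352539062)
[  15   83   94   83 3294] [ 62.9 124.5] ((62.33846664428711, 123.9076919555664), (75.41311645507812, 63.25770950317383), 29.74488067626953)
[298 133  31  55 782] [313.1 160.2] ((313.05731201171875, 160.09530639648438), (14.83032512664795, 53.486412048339844), 20.323135375976562)
[200 137  20  44 423] [209.5 158.1] ((209.44496154785156, 158.18350219726562), (9.961393356323242, 43.772666931152344), 16.69924545288086)
[215 141  23  44 502] [225.6 162.5] ((226.3773651123047, 162.67926025390625), (13.186613082885742, 43.68066024780273
[... 172 characters left out ...]
 22  14 200] [460.7 194. ] ((461.60888671875, 194.58909606933594), (12.039950370788574, 21.79131317138672), 84.2894058227539)
[158 192  13  33 247] [163.7 207.9] ((163.6377410888672, 207.93206787109375), (7.3715410232543945, 33.294795989990234), 10.619654655456543)
[171 193  15  35 295] [177.7 210.1] ((177.4807586669922, 210.09616088867188), (9.217458724975586, 33.73197555541992), 11.309932708740234)
[   0  248  110   96 7036] [ 47.5 290.5] ((54.5, 295.5), (95.0, 109.0), 90.0)
(213, 163) [ 21  72 114]
(219, 161) [ 21  35 125]
(226, 160) [ 18 116 108]
(172, 210) [ 23  33 123]
(165, 210) [ 19 118 104]
(183, 210) [ 15 113  45]
(324, 164) [ 23  36 122]
(335, 185) [30 19 55]
(345, 165) [70 13 59]
```

View pics/c1.png

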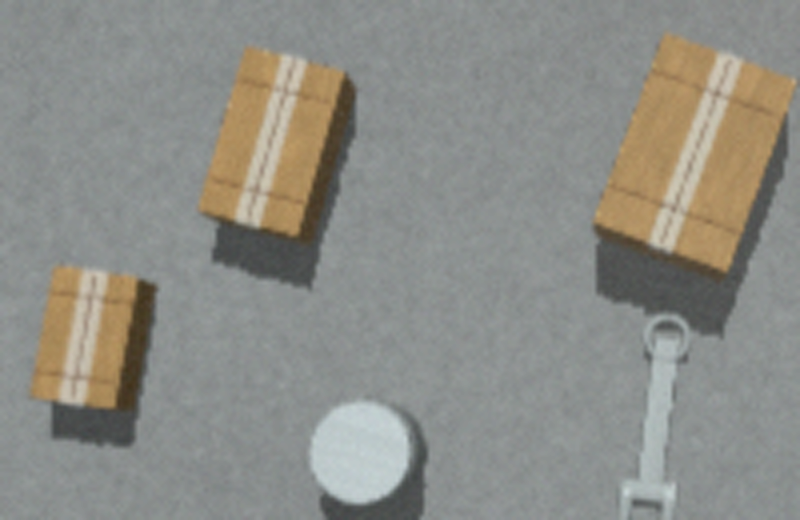

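The crop shows three bright carton tops, with long sides running about 15–20° off vertical in the image. The sides are darker than the tops and the bench is darker again, so a brightness threshold will isolate the tops.

```bash
cat >> h.py <<'E'
def topface(n,im,xyz_px,z,half=45,vmin=85,k=4):
    """centre, sizes, yaw(long side) of bright top face near pixel, cast on plane z"""
    u,v=np.int32(xyz_px); y0,x0=max(v-half,0),max(u-half,0)
    c=cv2.resize(im[y0:v+half,x0:u+half],None,fx=k,fy=k,interpolation=cv2.INTER_CUBIC)
    V=cv2.cvtColor(c,cv2.COLOR_BGR2HSV)[...,2]
    m=cv2.morphologyEx((V>vmin).astype(np.uint8),cv2.MORPH_CLOSE,np.ones((9,9)))
    cs=cv2.findContours(m,cv2.RETR_EXTERNAL,cv2.CHAIN_APPROX_NONE)[0]
    cs=[q for q in cs if cv2.pointPolygonTest(q,((u-x0)*k,(v-y0)*k),True)>-5*k]
    if not cs: return None
    q=max(cs,key=cv2.contourArea).reshape(-1,2)
    q=(q+.5)/k-.5+[x0,y0]
    w=onplane(n,q,z).astype(np.float32)
    (cc,(a,b),ang)=cv2.minAreaRect(w)
    if a<b:a,b,ang=b,a,ang+90
    m_=cv2.moments(w.reshape(-1,1,2)); cen=np.array([m_["m10"],m_["m01"]])/m_["m00"]
    ang=(ang+90)%180-90
    return cen.round(1),np.round(cc,1),(round(a,1),round(b,1)),round(ang,1),round(m_["m00"])
E
python3 - <<'E'
from h import *
t=cv2.imread("pics/top0.png");s=cv2.imread("pics/side0.png")
for nm,pt,ps,z in [("base",(324,164),(308,192),60),("mid",(219,158),(246,258),45),("small",(170,208),(258,317),40),("tin",(240,237),(327,272),58)]:
    print(nm,*[topface("top",t,pt,z,vmin=v) for v in(80,90)],sep="\n ")
    print(*[topface("side",s,ps,z,vmin=v) for v in(105,115,125)],sep="\n S")
hs=cv2.cvtColor(s,cv2.COLOR_BGR2HSV)
for p in [(246,258),(257,277),(235,262),(258,317),(308,185),(300,205),(327,272),(200,300)]: print(p,hs[p[1],p[0]])
# dauber / dish / pot crops
a=cv2.resize(t[125:245,380:480],None,fx=4,fy=4,interpolation=cv2.INTER_CUBIC)
b=cv2.resize(s[100:220,350:450],None,fx=4,fy=4,interpolation=cv2.INTER_CUBIC)
cv2.imwrite("pics/c2.png",np.clip(np.hstack([a,b])*1.7,0,255).astype(np.uint8))
E
```

```text
Traceback (most recent call last):
  File "h.py", line 28, in topface
    cs=[q for q in cs if cv2.pointPolygonTest(q,((u-x0)*k,(v-y0)*k),True)>-5*k]
                         ~~~~~~~~~~~~~~~~~~~~^^^^^^^^^^^^^^^^^^^^^^^^^^^^
cv2.error: OpenCV(4.12.0) :-1: error: (-5:Bad argument) in function 'pointPolygonTest'
> Overload resolution failed:
>  - Can't parse 'pt'. Sequence item with index 0 has a wrong type
>  - Can't parse 'pt'. Sequence item with index 0 has a wrong type
```

```bash
sed -i 's/((u-x0)\*k,(v-y0)\*k),True/(float((u-x0)*k),float((v-y0)*k)),True/' h.py
python3 - <<'E'
from h import *
t=cv2.imread("pics/top0.png");s=cv2.imread("pics/side0.png")
for nm,pt,ps,z in [("base",(324,164),(308,192),60),("mid",(219,158),(246,258),45),("small",(170,208),(258,317),40),("tin",(240,237),(327,272),58)]:
    print(nm,*[topface("top",t,pt,z,vmin=v) for v in(80,90)],sep="\n ")
    print(*[topface("side",s,ps,z,vmin=v) for v in(105,115,125)],sep="\n S")
hs=cv2.cvtColor(s,cv2.COLOR_BGR2HSV)
for p in [(246,258),(257,277),(235,262),(258,317),(308,185),(300,205),(327,272),(200,300)]: print(p,hs[p[1],p[0]])
a=cv2.resize(t[125:245,380:480],None,fx=4,fy=4,interpolation=cv2.INTER_CUBIC)
b=cv2.resize(s[100:220,350:450],None,fx=4,fy=4,interpolation=cv2.INTER_CUBIC)
cv2.imwrite("pics/c2.png",np.clip(np.hstack([a,b])*1.7,0,255).astype(np.uint8))
E
```

```text
base
 (array([619.1, -36. ]), array([611.1, -36.2]), (228.2, 227.3), 0.9, 46288)
 (array([589.7, -40.7]), array([606.3, -36.1]), (226.5, 217.8), -89.3, 29648)
(array([614.5, -34.2]), array([612.4, -30.4]), (346.6, 266.8), -56.5, 83837)
 S(array([614.4, -34. ]), array([612.4, -30.4]), (346.6, 266.8), -56.5, 83688)
 S(array([614.4, -33.8]), array([612.4, -30.4]), (346.6, 266.8), -56.5, 83566)
mid
 (array([626.8, 229.4]), array([625.4, 231.3]), (233.3, 228.6), 1.5, 51859)
 (array([619.4, 232. ]), array([625.4, 230.8]), (231.5, 229.5), 1.0, 47129)
(array([620.6, 227.5]), array([625.5, 235.5]), (279.4, 234.2), -54.9, 58707)
 S(array([620.6, 227.5]), array([625.5, 235.5]), (279.4, 234.2), -54.9, 58707)
 S(array([620.6, 227.5]), array([625.5, 235.5]), (279.4, 234.2), -54.9, 58707)
small
 (array([497.2, 349.6]), array([497.4, 349.2]), (231.2, 225.1), 2.3, 49118)
 (array([503.9, 354.4]), array([498.6, 349.3]), (228.8, 225.1), 2.3, 39355)
(array([494.3, 344. ]), array([502. , 345.4]), (226.0, 211.3), -55.9, 40687)
 S(array([492.7, 345.3]), array([502. , 345.4]), (226.0, 211.3), -55.9, 39884)
 S(array([492.5, 345.5]), array([502. , 345.4]), (226.0, 211.3), -55.9, 39740)
tin
 (array([427. , 167.7]), array([427.2, 169.5]), (222.8, 218.7), -89.2, 47261)
 (array([451.9, 150.9]), array([427.2, 169.5]), (222.8, 218.7), -89.2, 32075)
(array([428.6, 163.9]), array([424.7, 165.5]), (255.0, 226.6), -56.8, 53401)
 S(array([428.6, 164. ]), array([424.7, 165.5]), (255.0, 226.6), -56.8, 53373)
 S(array([428.5, 164.1]), array([424.7, 165.5]), (255.0, 226.6), -56.8, 53323)
(246, 258) [ 12  54 160]
(257, 277) [16 81 97]
(235, 262) [ 15 103 175]
(258, 317) [ 14  48 176]
(308, 185) [ 13  50 188]
(300, 205) [ 14  90 113]
(327, 272) [  0   0 176]
(200, 300) [  0   9 146]
```

View pics/c2.png

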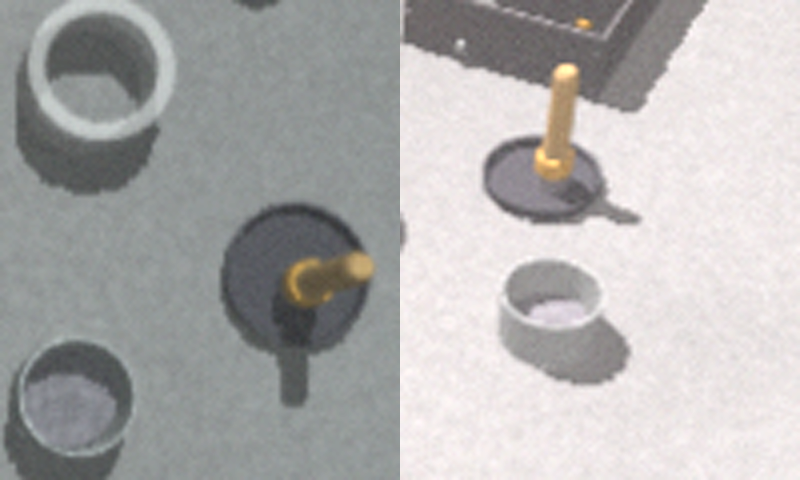

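The crop shows the dish, with the dauber standing right of its centre and the dauber top near px (469,192). The pot is at about (398,224), and the tape ring is clear of both. The bench is as bright as the cartons, so I'll add a warm-colour test.

```bash
sed -i 's/V=cv2.cvtColor(c,cv2.COLOR_BGR2HSV)\[...,2\]/V=c[...,2].astype(int)*(c[...,2].astype(int)-c[...,0]>9)/' h.py
python3 - <<'E'
from h import *
t=cv2.imread("pics/top0.png");s=cv2.imread("pics/side0.png")
for nm,pt,ps,z in [("base",(324,164),(308,192),60),("mid",(219,158),(246,258),45),("small",(170,208),(258,317),40)]:
    print(nm,*[topface("top",t,pt,z,vmin=v) for v in(70,80,90)],sep="\n ")
    print(*[topface("side",s,ps,z,vmin=v) for v in(125,135,145)],sep="\n S")
# dish & pot & dauber
def ell(n,im,mask,px,half=40):
    pass
for n,im,sub in(("top",t,(slice(170,222),slice(425,480))),("side",s,(slice(128,160),slice(365,408)))):
    c=im[sub].astype(int); hsv=cv2.cvtColor(im[sub],cv2.COLOR_BGR2HSV)
    m=((c[...,2]-c[...,0])>25).astype(np.uint8); k,l,st,ce=cv2.connectedComponentsWithStats(m); i=1+st[1:,4].argmax()
    print(n,"dauber bbox",st[i]+[sub[1].start,sub[0].start,0,0,0],)
    for r in range(0,m.shape[0],3): 
        x=np.where(l[r]==i)[0]
        if len(x): print(r+sub[0].start,x.min()+sub[1].start,x.max()+sub[1].start,end="; ")
    print()
    d=(hsv[...,2]<(48 if n=="top" else 75)).astype(np.uint8)
    q=max(cv2.findContours(d,0,1)[0],key=cv2.contourArea); print("dark",cv2.fitEllipse(q),np.add(cv2.boundingRect(q),[sub[1].start,sub[0].start,0,0]))
E
```

```text
base
 (array([613.2, -35. ]), array([613.1, -35. ]), (133.0, 92.1), -19.7, 11819)
 (array([613.6, -34.9]), array([613.5, -35.1]), (132.1, 92.1), -19.8, 11693)
 (array([613.9, -34.9]), array([613.7, -35.2]), (131.7, 92.0), -19.8, 11507)
(array([614.1, -30.4]), array([600.6, -10.6]), (174.2, 125.3), -19.5, 12569)
 S(array([614.2, -32.2]), array([616.9, -21.5]), (136.2, 115.6), -19.6, 12158)
 S(array([613.9, -32.3]), array([614.3, -32.8]), (133.6, 92.4), -19.6, 11789)
mid
 (array([618.8, 233.1]), array([618.1, 231.7]), (113.4, 71.1), -13.7, 7342)
 (array([619.2, 233.4]), array([619.1, 233.3]), (112.2, 67.4), -13.7, 7233)
 (array([619.5, 233.5]), array([619.4, 233.7]), (111.9, 66.7), -13.8, 7101)
(array([619.7, 237.4]), array([609.4, 246.7]), (139.3, 84.2), -13.7, 7799)
 S(array([620.2, 236.3]), array([620.2, 241. ]), (115.6, 78.1), -13.6, 7584)
 S(array([620. , 236.2]), array([619.7, 235.9]), (113.1, 68.4), -13.3, 7319)
small
 (array([493.5, 345.8]), array([493.4, 345.6]), (86.2, 56.3), -7.7, 4563)
 (array([493.7, 346.2]), array([493.5, 346.1]), (86.2, 55.2), -7.7, 4500)
 (array([494. , 346.3]), array([493.8, 346.4]), (85.7, 54.6), -7.7, 4401)
(array([494. , 349.8]), array([487. , 356.4]), (102.3, 69.3), -7.9, 4820)
 S(array([494.2, 349.1]), array([494.3, 353.6]), (87.1, 65.7), -7.9, 4675)
 S(array([494.3, 349. ]), array([494.1, 350.8]), (86.6, 59.9), -8.0, 4554)
top dauber bbox [451 190   9  11  47]
191 453 459; 194 451 454; 197 452 454; 200 454 457; 
dark ((27.881193161010742, 34.75825500488281), (9.457486152648926, 14.206692695617676), 154.20120239257812) [448 197  11  15]
side dauber bbox [383 128  11  17 121]
128 387 392; 131 387 392; 134 386 391; 137 384 392; 140 384 392; 143 385 391; 
dark ((21.424243927001953, 21.331085205078125), (9.647985458374023, 25.226144790649414), 90.4197998046875) [372 145  29  11]
```

Both views agree to about 3 mm and the sizes match the given ones, so I'll average them. Next I'll compute the dauber, dish and pot positions and pick up the medium carton.

```bash
cat >> h.py <<'E'
def go(x,y,tip,yaw,lin=None,**k):
    p=[x,y,tip+80]; q=down(yaw)
    return env.move_l(p,q,rate=lin,**k) if lin else env.reach(p,q)
E
python3 - <<'E'
from h import *
for nm,a,b,z in [("top of handle",(470.3,191),(391.3,117.3),108),("collar top/handle root",(457,195.4),(388.2,139.5),28),("dish rim",(453.5,194.4),(386.2,144.7),12),("pot rim",(398.7,224),(387.4,172.1),42)]:
    o1,d1=rays("top",[a]);o2,d2=rays("side",[b]);d1,d2=d1[0],d2[0]
    t=np.linalg.lstsq(np.c_[d1,-d2],o2-o1,rcond=None)[0]; p,q=o1+t[0]*d1,o2+t[1]*d2
    print(nm,onplane("top",[a],z).round(1),onplane("side",[b],z).round(1),"tri",((p+q)/2).round(1),np.linalg.norm(p-q).round(1))
yaw=np.radians(-13.6)+np.pi; yb=np.radians(-19.7)+np.pi
x,y=619.5,234.8
go(x,y,110,yaw); go(x,y,10,yaw,150)
set_gripper(50); s=env.read_state(); print(s["width"],s["grip_force"],s["time_s"],s["qpos"])
go(x,y,125,yaw,200)
go(613.9,-33.5,125,yb,250); s=env.read_state(); print(s["width"],s["time_s"],s["force"],s["tool_pos"])
E
```

```text
top of handle [[ 539.3 -382.5]] [[ 540.8 -381.2]] tri [ 540.2 -382.3  107.5] 1.9
collar top/handle root [[ 537.8 -380.3]] [[ 537.9 -375.5]] tri [ 539.3 -381.6   23.2] 2.0
dish rim [[ 542.2 -377.1]] [[ 538.9 -367.7]] tri [ 543.9 -381.1    0.6] 0.7
pot rim [[ 461.9 -226. ]] [[ 465.3 -224.4]] tri [ 463.6 -225.3   42. ] 3.7
65.80888914574147 29.9947527050972 4.65 [ 3.44480517e-01  7.49425863e-01  1.62934163e+00  2.57563304e-04
  7.61350347e-01 -9.89048440e-01]
65.72619302541511 6.6 [-0.5384624   1.41679199 -4.24882884] [613.78944811 -32.64201304 204.75588187]
```

```bash
python3 - <<'E'
from h import *
yb=np.radians(-19.7)+np.pi; x,y=613.9,-33.5
go(x,y,75,yb,120); env.hold(0.2)
print(env.read_state()["tool_pos"],go(x,y,66,yb,15,f_stop=4)); s=env.read_state(); print(s["tool_pos"],s["force"])
set_gripper(88); go(x,y,130,yb,200)
# pick small
ys=np.radians(-7.8)+np.pi
go(500,330,130,ys)
t=viewer.camera("top");sd=viewer.camera("side");cv2.imwrite("pics/t1.png",t);cv2.imwrite("pics/s1.png",sd)
px=proj("top",[[x,y,105]])[0];ps=proj("side",[[x,y,105]])[0]
for v in(80,90):print(topface("top",t,px,105,vmin=v))
for v in(135,145):print(topface("side",sd,ps,105,vmin=v))
print(env.read_state()["time_s"])
b=lambda i,p:cv2.resize(i[int(p[1])-35:int(p[1])+45,int(p[0])-45:int(p[0])+45],None,fx=4,fy=4,interpolation=cv2.INTER_CUBIC)
cv2.imwrite("pics/c3.png",np.clip(np.hstack([b(t,px)*1.7,b(sd,ps)*1.2]),0,255).astype(np.uint8))
E
```

```text
[614.46996686 -33.49702431 155.95334202] True
[614.0926709  -33.58082473 150.79016091] [-0.043569   -0.75901127  4.06101369]
(array([612.5, -32.7]), array([605.5, -34. ]), (128.5, 87.9), -19.7, 9181)
(array([614.9, -32.1]), array([605.8, -34.1]), (127.8, 87.9), -19.7, 8669)
None
None
10.2833
```

View pics/c3.png

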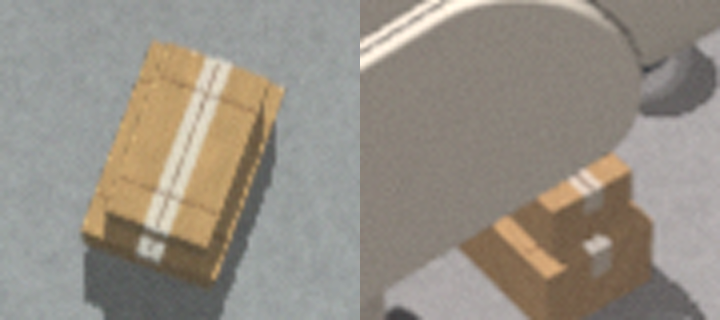

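The crop shows the medium carton square on the big one. Its top-face corners are at about crop (152,43), (107,211), (208,248) and (268,84), and the arm hides it in the side view. I'll cast those corners onto z=105.

```bash
python3 - <<'E'
from h import *
x,y=613.9,-33.5
px=proj("top",[[x,y,105]])[0]; o=np.array([int(px[0])-45,int(px[1])-35])
c=np.array([(152,43),(107,211),(208,248),(268,84),(217,58),(155,233)])/4-.4+o
w=onplane("top",c,105); print(w.round(1),w[:4].mean(0),w[4:].mean(0)); d=np.diff(w[4:],axis=0)[0];print(np.degrees(np.arctan2(d[1],d[0])),[np.linalg.norm(w[i]-w[i-1]).round(1) for i in range(4)])
print("expected px crop", (proj("top",[[x,y,105]])[0]-o+.4)*4)
# pick small
ys=np.radians(-7.8)+np.pi; yb=np.radians(-19.7)+np.pi
a,b=494,347.6
go(a,b,60,ys); go(a,b,10,ys,120)
set_gripper(40); s=env.read_state(); print(s["width"],s["grip_force"],s["time_s"])
go(a,b,170,ys,200); go(x,y,170,yb)
env.hold(.2);s=env.read_state(); print(s["width"],s["time_s"],s["tool_pos"])
E
```

```text
[[674.4 -14. ]
 [571.8  11.5]
 [550.5 -48.7]
 [650.3 -83.9]
 [665.8 -53.2]
 [559.  -17.1]] [611.76871914 -33.7824319 ] [612.42441129 -35.17076317]
161.34801904344008 [np.float64(115.4), np.float64(105.7), np.float64(63.9), np.float64(105.9)]
expected px crop [183.42822253 142.46292169]
53.85355727743839 30.000381767749786 11.8667
53.81613718359442 14.5 [613.93699508 -32.40007458 250.00946095]
```

The medium carton is centred to within about 2 mm, so the small one goes down next.

```bash
python3 - <<'E'
from h import *
yb=np.radians(-19.7)+np.pi; x,y=613.9,-33.5
go(x,y,120,yb,120); env.hold(0.3)
print(env.read_state()["tool_pos"],go(x,y,111,yb,15,f_stop=3)); s=env.read_state(); print(s["tool_pos"],s["force"])
set_gripper(88); go(x,y,190,yb,200)
# above the dauber
yd=np.arctan2(-382,540)+np.pi/2  # q6 ~ 0
go(480,-330,150,yd)
t=viewer.camera("top");sd=viewer.camera("side");cv2.imwrite("pics/t2.png",t);cv2.imwrite("pics/s2.png",sd)
s=env.read_state();print(s["time_s"],s["qpos"])
px=proj("top",[[x,y,145]])[0];ps=proj("side",[[x,y,145]])[0];print(px,ps)
b=lambda i,p:cv2.resize(i[int(p[1])-35:int(p[1])+45,int(p[0])-45:int(p[0])+45],None,fx=4,fy=4,interpolation=cv2.INTER_CUBIC)
cv2.imwrite("pics/c4.png",np.clip(np.hstack([b(t,px)*1.7,b(sd,ps)*1.2]),0,255).astype(np.uint8))
E
```

```text
[614.235001   -33.54367086 200.74661369] True
[613.97334749 -33.49694967 195.21713998] [0.1202791 0.4586501 4.567069 ]
18.3583 [-6.21098255e-01  4.54705731e-01  1.77727430e+00  1.60469169e-04
  9.10010188e-01 -7.76124788e-03]
[324.06117292 154.63837027] [307.27591013 163.09782629]
```

View pics/c4.png

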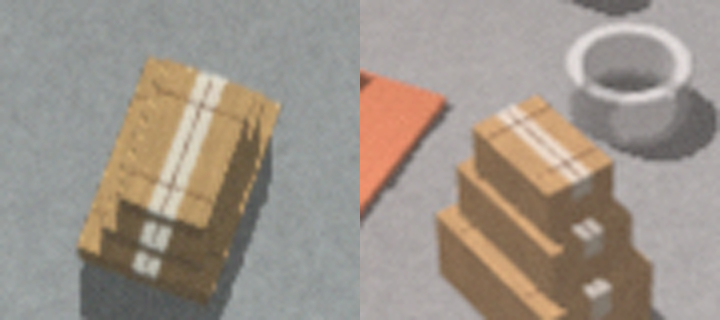

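The column is square and looks centred. In the side crop the top-face corners are at about (475,128), (540,97), (612,157) and (548,193); I'll check them against z=145. Then I'll grasp the dauber.

```bash
python3 - <<'E'
from h import *
x,y=613.9,-33.5
c=np.array([(475-360,128),(540-360,97),(612-360,157),(548-360,193)])/4-.4+[307-45,163-35]
w=onplane("side",c,145);print("side small",w.mean(0).round(1))
c=np.array([(150,58),(116,208)])  # rough
yd=np.arctan2(-382,540)+np.pi/2
set_gripper(50)
a,b=539.5,-381
go(a,b,130,yd); go(a,b,65,yd,120); set_gripper(10)
s=env.read_state();print(s["width"],s["grip_force"],s["time_s"],s["tool_pos"])
go(a,b,140,yd,120); env.hold(.1)
t=viewer.camera("top");sd=viewer.camera("side")
s=env.read_state();print(s["width"],s["force"],s["tool_pos"])
f=proj("top",[[a,b,79]])[0];g=proj("side",[[a,b,79]])[0];print(f,g)
bb=lambda i,p:cv2.resize(i[int(p[1])-45:int(p[1])+45,int(p[0])-45:int(p[0])+45],None,fx=4,fy=4,interpolation=cv2.INTER_CUBIC)
cv2.imwrite("pics/c5.png",np.clip(np.hstack([bb(t,f)*1.7,bb(sd,g)*1.2]),0,255).astype(np.uint8))
E
```

```text
side small [612.9 -32.9]
19.545300830168344 30.000090510584414 20.8 [ 539.61587238 -381.11171339  145.34058051]
19.607724952336877 [ 1.04834872 -0.26024706 -0.27284146] [ 539.10203138 -380.74654009  218.93954605]
[464.943357   192.38042635] [390.4932842  125.26553363]
```

View pics/c5.png

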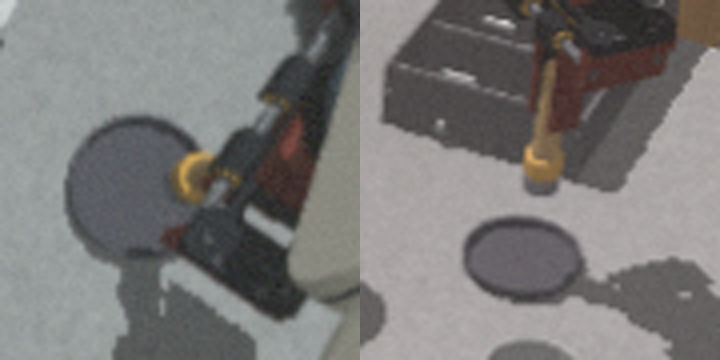

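The dauber is held upright; its foot is at about side crop (540,190) and the dish is empty. Next: dip, dab, return.

```bash
python3 - <<'E'
from h import *
yd=np.arctan2(-382,540)+np.pi/2; x,y=613.9,-33.5
S=lambda k:print(k,*[np.round(env.read_state()[i],2) for i in("time_s","tool_pos","force","width")])
p,q=463.5,-225
go(p,q,145,yd,200); go(p,q,78,yd,100); env.hold(.2)
print(go(p,q,66,yd,12,f_stop=4)); S("dip"); env.hold(.4); S("dip")
go(p,q,140,yd,100); go(p,q,235,yd,200)
go(x,y,235,yd,200); go(x,y,211,yd,80); env.hold(.3)
print(go(x,y,198,yd,12,f_stop=4)); S("dab"); env.hold(.3); S("dab")
go(x,y,235,yd,80); env.hold(.1)
S("up")
E
```

```text
True
dip 24.36 [ 463.56 -225.03  153.27] [-1.27 -0.    5.12] 19.31
dip 24.76 [ 463.58 -225.04  153.29] [-0.98  0.45  5.56] 19.08
True
dab 28.89 [613.94 -33.48 286.31] [-0.1   0.78  4.47] 19.4
dab 29.19 [613.93 -33.49 286.27] [-0.22  0.37  5.53] 19.57
up 29.81 [613.63 -33.48 314.7 ] [-0.22  0.63 -0.12] 19.27
```

Contact heights fit: about 12 mm on the pad and 145 mm on the carton. Now I'll return the dauber to the dish.

```bash
python3 - <<'E'
from h import *
yd=np.arctan2(-382,540)+np.pi/2; x,y=613.9,-33.5
S=lambda k:print(k,*[np.round(env.read_state()[i],2) for i in("time_s","tool_pos","force","width")])
a,b=541,-378
go(x,y,260,yd,150); go(a,b,200,yd,200); go(a,b,70,yd,100); env.hold(.3)
print(go(a,b,58,yd,10,f_stop=2.5)); S("set")
set_gripper(50); env.hold(.2); go(a,b,160,yd,80); go(450,-400,220,yd,200); env.hold(.3)
t=viewer.camera("top");sd=viewer.camera("side");S("end")
bb=lambda i,c,h=45:cv2.resize(i[c[1]-h:c[1]+h,c[0]-h:c[0]+h],(270,270),interpolation=cv2.INTER_CUBIC)
pr=lambda n,z:np.int32(proj(n,[[x,y,z]])[0]); pd=lambda n:np.int32(proj(n,[[a,b,50]])[0])
cv2.imwrite("pics/c6.png",np.vstack([np.hstack([bb(np.clip(t*1.6,0,255),pr("top",145)),bb(sd,pr("side",145))]),np.hstack([bb(np.clip(t*1.6,0,255),pd("top")),bb(sd,pd("side"))])]).astype(np.uint8))
E
```

```text
True
set 34.43 [ 541.02 -378.03  145.33] [ 0.14 -0.41  4.27] 19.3
end 37.74 [ 450.3  -399.73  299.5 ] [-0.58  0.21  0.09] 50.37
```

View pics/c6.png

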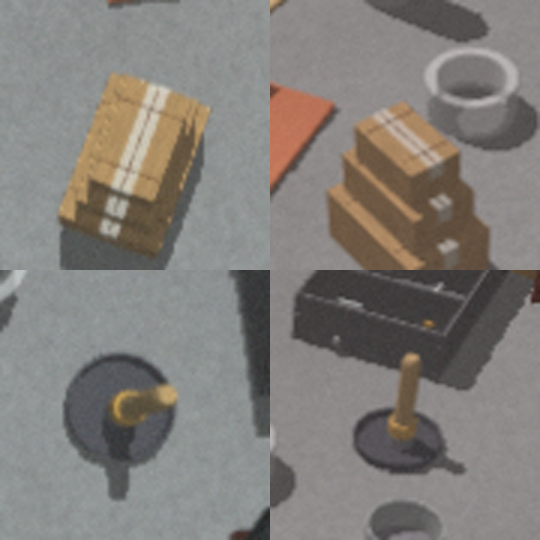

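The column stands square and the dauber is upright in the dish, near (124,408) in the composite. No mark shows on the carton in either view, but the contact force and height confirm the dab.

```bash
python3 -c "
from station import workorder
print(workorder.sign_off())"
```

```text
the job is handed in; nothing more can be done
None
```

I built the column, inked the dauber, dabbed the top carton, stood the dauber back in its dish and handed the job in at about 38 s; the dab shows no visible mark in the pictures, but force and height readings confirm contact.

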